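# Shut the tool chest's drawer and latch its hasp

## Robot

A 6-joint arm with a two-finger parallel gripper is mounted at the origin on the work surface; the furniture and walls round the work are solid. World frame = base frame: x ahead of the robot, y to its left, z up, the work surface at z = 0. Lengths are in mm, angles in rad, forces in N, time in s.
With the tool pointing down it reaches from about 275 to 1000 mm from the base axis. Payload 8.4 kg.
Tool frame: the origin (TCP) lies between the finger pads; the fingertips stand 22 mm ahead of it and the grasp point (between the pads) lies 3 mm ahead of it; z points along the fingers, y is the line along which they close (so a half turn about z gives the same grasp; the last joint's range is limited). The gripper opens to 85 mm and grips with 20 to 120 N. Pads are 22 mm wide; open, the fingers measure 114 mm over their backs; the gripper's body (76 mm by 85 mm) begins 54 mm behind the grasp point. The pads swing forward as they close: fully open they stand 13 mm farther back than shut.
Start: joints at [1.127, 0.353, 1.633, -0, 1.155, -0.002], TCP at [267.229, 564.993, 253.281] pointing down, gripper open.
Joint ranges: [-2.63, 2.63], [-0.92, 2.1], [0.06, 2.66], [-1.3, 4.44], [0, 2.69], [-3.02, 3.02]. Speed limits (rad/s): [2.22, 2.22, 2.79, 3.14, 3.14, 3.14].

## Interface

Orientations are given as [roll, pitch, yaw] about the fixed x, y, z axes, in that order (R = Rz(yaw) Ry(pitch) Rx(roll)).
In Python, from rig import r, grab_frame gives the robot as it stands.
- The arm moves only by the shell command python3 -m inch 'ROWS' [FORCE]. ROWS is JSON, a list of rows, each a list of 7 numbers: the turn, a rotation vector about the tool's x, y, z as a fraction of full scale, then the shift along the tool's x, y, z as a fraction of full scale, then the closure, from 0 (fully open) to 1 (shut). In form: [[rx, ry, rz, dx, dy, dz, fingers], ...]. A call has 1 to 8 rows; each row shifts and turns the commanded pose from where the row before left it, along the tool's axes as they then stand; what a row does not reach is not made up. Full scale, the value 1, is 2.5 cm for a shift and pi rad for a turn. A row lasts 1/12 s, in which the tool goes at most 41.7 mm and 7.16 degrees, less where a joint would pass 70% of its speed; a pose out of reach is approached as far as the arm can. A call with a number of a shift or a turn outside -1 to 1 is refused whole. A call with a gripper value outside its range is refused whole. The fingers move at their own pace and stop on an object; FORCE is the grip in N (left out, the last holds). Time passes only in rows, so rows that do not move let the fingers close. It gives the time, the measured TCP pose, the force, the opening and the grip force at its end, in the units of the state.
- r.sense(): the state, without advancing time (a new reading comes with each control period).
- grab_frame(name): name is "scene" or "top" or "wrist"; returns a dict with "pixels" (384x512x3 uint8, red, green, blue), "z_map" (384x512 float32, mm along the optical axis (not along the pixel's ray), 0 where there is no reading), "vertical_fov" (degrees; the focal length in pixels is half the picture's height over the tangent of half this angle, whatever the lens; pixels are square), "cx", "cy" (the principal point, pixels), "dist" ([k1, k2, p1, p2, k3] as OpenCV has them; the pictures are not rectified), "cam_to_world" (4x4, takes a point from camera to world coordinates). Camera axes: x right, y down, z forward; pixel columns grow to the right and rows downward; lengths in mm; the calibration is good to about 2 mm. A picture is of the moment at which its call begins.
- r.sign_off(): hands the job in; it is judged then, once.
The state is a dict: "clock": time; "qpos": joint angles; "qvel": joint speeds; "joint_efforts": joint torques, N m; "eef_pos": TCP position; "tcp_rot": TCP orientation; "contact_force": force on the tool from outside, world axes, zero at the start; "wrist_torque": the same for the moment, N m; "opening": opening from 0.0 (shut) to 1.0 (fully open); "grasp_force": force on a finger pad.
Only numpy, scipy, OpenCV 4.12 (cv2) and the standard library are available. Lean on these libraries where they do the work, as an engineer would, in place of code of your own. Each camera call takes 0.05 s, during which the arm holds its last target. There are 200 camera calls.

## Task

The tool chest is going to be carried away: push its top drawer fully home, then swing the brass hasp over and down in front of that drawer, work its tongue into the gap of the keeper and press it in until it snaps behind the spring ball. The worn hasp floats sideways on its pin, so feel for the gap; use a light hand, do not force the hasp, and leave the jars and the tile beside the work where they are.

Things in the scene. Friction and masses are not known exactly. Their poses are not given: they have to be found in the camera images.
- chest: fixed wooden tool chest, 206 deep x 312 wide x 205 high; origin under the middle of its body at table height, x axis from its front to its back, y to its left end as the robot sees it. In this frame (mm) the top board's front edge is x = -94, its upper face z = 205; the top drawer's front face when shut is x = -89, 5 mm behind that edge, z = 139 to 195, y = -139 to 139. The lower drawers are fixed.
- chest_drawer2 (a joint): how far the top drawer stands out of the chest towards its front, in m: 0 is fully home against a hard stop; it starts 20 to 50 mm out. It is snug: it slides at about 4 N and stays where it is left.
- drawer_knob (a point): front tip of the top drawer's round knob, 20 mm across and 23 mm out from the drawer's front; it moves with the drawer (shut: at x = -112, y = 0, z = 162 mm in the chest's frame)
- hasp_hinge (a point): middle of the hasp's hinge pin, on the front edge of the top board along the chest's y axis: x = -92.5, y = 112, z = 209.5 mm in the chest's frame. The barrel on it is 8 mm across. A fixed brass leaf, 50 mm wide, runs 34 mm back from it over the board. The hasp is worn: it floats up to 7 mm either way along the pin (no reading tells where), a push of about 1 N shifts it.
- hasp (a joint): hasp angle in rad: 0 hangs straight down before the drawer, latched; pi/2 sticks out to the front; pi is upright; more leans back over the chest (stop at 4.2). Starts at 2.9 to 3.8. Stiff (0.03 N m): it stays where it is left. Latched it rests at 0 to 0.03; outside the ball it stays at 0.1 to 0.25; with the tongue against a cheek of the keeper it cannot go below about 0.3.
- catch_ball (a point): resting centre of the keeper's steel spring ball, 10 mm across, in the middle of the gap (drawer shut: x = -103.5, y = 112, z = 154.8 mm in the chest's frame; moves with the drawer). It yields downwards. The tongue meets it at about 0.2 rad, must be pressed past it (a finger needs roughly 5 to 10 N) and snaps behind it.
- catch_gap (a point): middle of the mouth of the keeper's gap (drawer shut: x = -110, y = 112, z = 160 mm in the chest's frame; moves with the drawer). The keeper is a brass block 32 mm wide on the lower left of the top drawer's front, 21 mm proud of it, with two cheeks up to z = 166 mm; the gap between them is 15 mm wide. With the drawer out, hasp and drawer collide.
- hasp_plate (a point): fixed point where the middle of the hasp's plate hangs when latched without side float, x = -97.5, y = 112, z = 190 mm in the chest's frame. The plate is 3 mm thick, 28 mm wide along the pin, its plane 5 mm off the pin (in front of it when latched), down to 37 mm from the pin; from there a tongue 12 mm wide, with a rolled end 6 mm thick, goes on to 52 mm from the pin.
- jar_a: small white glaze jar with blue cap, 50 mm across, 62 high, origin under its centre; a bystander
- jar_b: small white glaze jar with black cap, 50 mm across, 62 high, origin under its centre; a bystander
- tile: pale test tile, 75 x 45 x 8 mm, lying flat, origin under its centre; a bystander

How it is judged (in metres and radians):
On the way, in this order (a step that is already met when the one before it is completed fails the run):
1. the top drawer is fully home (within 4 mm) while the hasp is still open (more than 0.6 rad) (value of joint chest_drawer2 below 0.004 m and value of joint hasp above 0.6 rad), for 0.2 s.
2. the hasp has snapped in the keeper's gap, behind the ball (under 0.06 rad) with the drawer home (value of joint hasp below 0.06 rad and value of joint chest_drawer2 below 0.004 m), for 0.2 s.
At the end, for the whole second after the job is handed in: The top drawer is home within 4 mm and the hasp rests latched in the keeper behind the ball, within 0.06 rad of hanging straight down, not moving (all of step 2 and velocity of joint hasp below 0.05 rad/s); the robot touches nothing.
It fails at once if the hasp is forced: more than 25 N between fingers and hasp (contact force between the fingers and hasp above 25 N).
It fails at once if a jar or the tile is shifted by more than 20 mm (distance of any of jar_a, jar_b, tile from where it was at the start of the episode above 0.02 m).
It also fails if it takes over 64 s, if anything falls off the work surface, if the arm or the gripper's body presses on something with over 40 N, if the wrist force passes 120 N, or if a joint passes its speed limit or range.

## Working session

There is one attempt and no reset: what is moved stays moved. The work goes in short steps, Python scripts to look and compute and a shell command to move; the robot and the scene stay as the last step left them, time stands still between calls to the robot, and variables do not carry over. Pictures are saved under pics/ and viewed, at most 10 in all, crops included, and the job is handed in when it is done.

```bash
mkdir -p pics; ls; cat > h.py <<'E'
import numpy as np, cv2
from rig import r, grab_frame
from scipy.spatial.transform import Rotation as R
def K(f):
    h=f["pixels"].shape[0]; fl=h/2/np.tan(np.radians(f["vertical_fov"])/2)
    return np.array([[fl,0,f["cx"]],[0,fl,f["cy"]],[0,0,1]])
def pts(f,uv):
    "world points from pixels with depth"
    uv=np.array(uv,float).reshape(-1,2)
    n=cv2.undistortPoints(uv[:,None],K(f),np.array(f["dist"],float))[:,0]
    z=f["z_map"][uv[:,1].astype(int),uv[:,0].astype(int)]
    c=np.c_[n*z[:,None],z,np.ones(len(z))]
    return (c@np.array(f["cam_to_world"]).T)[:,:3]
def cloud(f):
    v,u=np.mgrid[0:384,0:512]
    return pts(f,np.c_[u.ravel(),v.ravel()]).reshape(384,512,3)
def proj(f,P):
    T=np.linalg.inv(np.array(f["cam_to_world"])); P=np.array(P,float).reshape(-1,3)
    c=P@T[:3,:3].T+T[:3,3]
    return cv2.projectPoints(c,np.zeros(3),np.zeros(3),K(f),np.array(f["dist"],float))[0][:,0]
def save(f,n,crop=None,s=1):
    im=f["pixels"][...,::-1]
    if crop: im=im[crop[1]:crop[3],crop[0]:crop[2]]
    cv2.imwrite(n,cv2.resize(im,None,fx=s,fy=s,interpolation=cv2.INTER_CUBIC))
E
python3 - <<'E'
from h import *
import pickle
s=r.sense(); print({k:np.round(v,3) for k,v in s.items()})
F={n:grab_frame(n) for n in("scene","top","wrist")}
pickle.dump(F,open("f0.pkl","wb"))
im=np.hstack([F["scene"]["pixels"],F["top"]["pixels"]])[...,::-1]
cv2.imwrite("pics/a.png",cv2.resize(im,(800,300),interpolation=cv2.INTER_AREA))
save(F["scene"],"pics/scene.png",s=1.5); save(F["top"],"pics/top.png",s=1.5)
for n in F: print(n,np.round(F[n]["cam_to_world"],2).tolist(),F[n]["vertical_fov"],(F[n]["z_map"]>0).mean())
E
```

```text
pics
{'clock': np.float64(0.0), 'qpos': array([ 1.127,  0.354,  1.634,  0.   ,  1.155, -0.002]), 'qvel': array([-0.001, -0.001,  0.   , -0.   , -0.001, -0.   ]), 'joint_efforts': array([-0.0000e+00, -6.0525e+01, -3.4207e+01,  0.0000e+00,  1.0000e-02,
        0.0000e+00]), 'eef_pos': array([267.032, 564.568, 252.533]), 'tcp_rot': array([-3.14, -0.  ,  2.7 ]), 'contact_force': array([-0.029, -0.16 , -0.401]), 'wrist_torque': array([ 0.032, -0.043,  0.047]), 'grasp_force': np.float64(0.0), 'opening': np.float64(1.003)}
scene [[0.76, -0.36, 0.54, -121.45], [-0.65, -0.39, 0.65, -723.96], [-0.02, -0.85, -0.53, 821.23], [0.0, 0.0, 0.0, 1.0]] 42.33432624133928 0.9437967936197916
top [[-0.04, -0.97, 0.23, 321.91], [-1.0, 0.04, -0.01, 89.47], [-0.0, -0.23, -0.97, 1168.96], [0.0, 0.0, 0.0, 1.0]] 42.3152307270433 0.9961496988932291
wrist [[0.43, 0.87, 0.24, 205.7], [0.9, -0.41, -0.12, 592.2], [-0.0, 0.27, -0.96, 373.61], [0.0, 0.0, 0.0, 1.0]] 62.732862177442534 0.9961140950520834
```

View pics/scene.png

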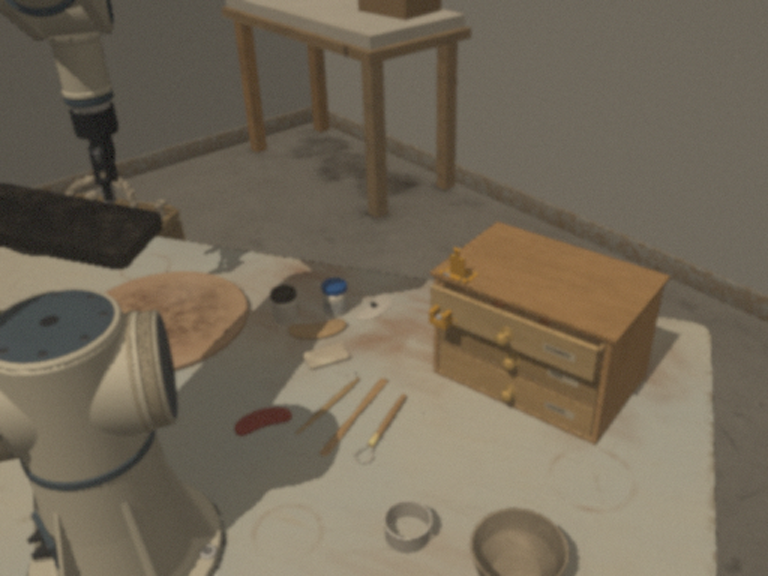

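View pics/top.png

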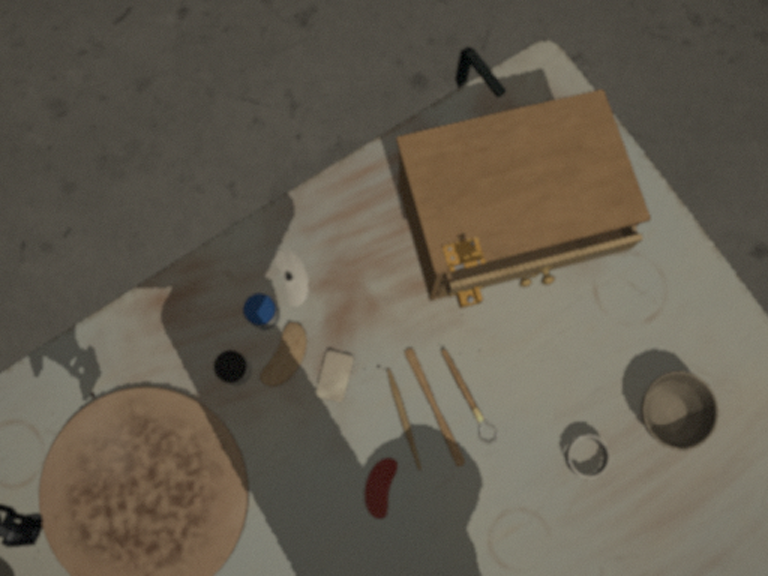

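The scene view shows the chest with its hasp upright at the front left corner (about 458,265) and the keeper at (440,317). The top view shows the drawer gap along the front, knobs at (525,282) and (547,280), and the jars and tile well to the left.

```bash
python3 - <<'E'
from h import *
import pickle
F=pickle.load(open("f0.pkl","rb"))
f=F["top"]; P=cloud(f)
m=(abs(P[...,2]-205)<6)&(P[...,0]>200)
m=cv2.morphologyEx(m.astype(np.uint8),cv2.MORPH_OPEN,np.ones((5,5)))
n,l,st,_=cv2.connectedComponentsWithStats(m); k=1+np.argmax(st[1:,4]); q=P[l==k]
print(len(q),q[:,2].mean(), st[k])
(c,sz,a)=cv2.minAreaRect(q[:,:2].astype(np.float32)); print(c,sz,a); B=cv2.boxPoints((c,sz,a)); print(B)
# chest frame estimate: x axis front->back ; yaw
e=sorted([(np.linalg.norm(B[i]-B[i-1]),i) for i in range(4)])[-1][1]
d=B[e]-B[e-1]; d/=np.linalg.norm(d); 
if d[1]<0:d=-d
yaw=np.arctan2(-d[0],d[1]); print("yaw",yaw)
ax=np.array([np.cos(yaw),np.sin(yaw)]); ay=np.array([-ax[1],ax[0]])
o=np.array(c)
u=(q[:,:2]-o)@ax; v=(q[:,:2]-o)@ay
print("x ext",np.percentile(u,[.1,.5,99.5,99.9]),"y",np.percentile(v,[.1,.5,99.5,99.9]))
# other camera points in that frame
for nm in("scene","top"):
    f=F[nm];P=cloud(f); H=cv2.cvtColor(f["pixels"],cv2.COLOR_RGB2HSV)
    L=np.stack([(P[...,:2]-o)@ax,(P[...,:2]-o)@ay,P[...,2]],-1)
    s=(L[...,0]<-60)&(L[...,0]>-200)&(abs(L[...,1])<170)&(L[...,2]>140)&(L[...,2]<199)
    if s.sum(): 
        h,e=np.histogram(L[s][:,0],np.arange(-200,-60,4)); print(nm,[(int(x),int(y)) for x,y in zip(e,h) if y])
    b=(H[...,1]>140)&(L[...,2]>212)&(abs(L[...,0])<180)&(abs(L[...,1])<180)
    print("hasp px",b.sum(), np.round(np.percentile(L[b],[0,50,100],axis=0),1) if b.any() else 0)
E
```

```text
13476 204.4470993887857 [  265    60   168   122 13476]
(683.7489624023438, -118.26141357421875) (208.25482177734375, 313.189697265625) 12.085047721862793
[[ 549.14404    13.062494]
 [ 614.7145   -293.18628 ]
 [ 818.3539   -249.58533 ]
 [ 752.78345    56.663452]]
yaw 0.21092379
x ext [-103.39404105 -102.13252621  101.31667507  102.99568859] y [-155.37120077 -153.43458192  154.73167987  155.6223602 ]
scene [(-152, 13), (-148, 88), (-144, 71), (-140, 21), (-136, 16), (-132, 81), (-128, 1475), (-124, 743), (-120, 102), (-116, 19), (-112, 15), (-108, 15), (-104, 104), (-100, 119), (-96, 34), (-92, 22), (-88, 20), (-84, 15), (-80, 14), (-76, 16), (-72, 11), (-68, 15)]
hasp px 167 [[-107.5   86.9  212. ]
 [-100.   105.1  228.8]
 [ -95.3  135.4  260.4]]
top [(-148, 41), (-144, 54), (-140, 44), (-136, 41), (-132, 38), (-128, 461), (-124, 436), (-120, 241), (-116, 43), (-112, 23), (-108, 110), (-104, 253), (-100, 248), (-96, 212), (-92, 55), (-88, 2), (-84, 2), (-76, 1), (-72, 1), (-68, 2)]
hasp px 99 [[-104.2   87.4  212. ]
 [ -99.3  107.7  228.9]
 [ -96.5  136.   262.4]]
```

```bash
cat >> h.py <<'E'
YAW=0.2109; AX=np.array([np.cos(YAW),np.sin(YAW),0]); AY=np.array([-AX[1],AX[0],0])
O=np.array([683.75,-118.26,0])+9.2*AX
def w2c(p): d=np.asarray(p)-O; return np.stack([d@AX,d@AY,d[...,2]],-1)
def stat(tgt=None):
    s=r.sense(); p=w2c(s["eef_pos"]); f=s["contact_force"]
    print("t",round(float(s["clock"]),2),"chest pos",p.round(1),"rot",np.round(s["tcp_rot"],3),"F chest",np.round([f@AX,f@AY,f[2]],1),"open",round(float(s["opening"]),2))
    if tgt is not None: # tool-axis shift in units of 25mm
        M=R.from_euler("xyz",s["tcp_rot"]).as_matrix(); d=np.asarray(tgt)-p
        print("rows total",np.round(M.T@(d[0]*AX+d[1]*AY+d[2]*np.array([0,0,1]))/25,2))
E
python3 -m inch '[[0,0,-0.0345,0,0,0,1],[0,0,-0.0345,0,0,0,1],[0,0,-0.0345,0,0,0,1],[0,0,-0.0345,0,0,0,1],[0,0,-0.0345,0,0,0,1],[0,0,-0.0345,0,0,0,1]]'
python3 -c "
from h import *
stat([-185,0,252])"
```

```text
clock: 0.65
eef_pos: [267.1, 564.8, 253.0]
tcp_rot: [-3.141, -0.0, -2.928]
contact_force: [0.6, 0.9, -0.7]
opening: 0.141
grasp_force: 0.0
t 0.65 chest pos [-273.6  755.1  253. ] rot [-3.141 -0.    -2.928] F chest [ 0.8  0.7 -0.7] open 0.14
rows total [ -3.45 -30.22   0.05]
```

```bash
R='x'
python3 -m inch '[[0,0,0,-0.115,-1,0,1],[0,0,0,-0.115,-1,0,1],[0,0,0,-0.115,-1,0,1],[0,0,0,-0.115,-1,0,1],[0,0,0,-0.115,-1,0,1],[0,0,0,-0.115,-1,0,1],[0,0,0,-0.115,-1,0,1],[0,0,0,-0.115,-1,0,1]]' | tail -5
python3 -m inch '[[0,0,0,-0.115,-1,0,1],[0,0,0,-0.115,-1,0,1],[0,0,0,-0.115,-1,0,1],[0,0,0,-0.115,-1,0,1],[0,0,0,-0.115,-1,0,1],[0,0,0,-0.115,-1,0,1],[0,0,0,-0.115,-1,0,1],[0,0,0,-0.115,-1,0,1]]' | tail -5
python3 -c "
from h import *
stat([-185,0,252])"
```

```text
eef_pos: [331.2, 372.8, 253.1]
tcp_rot: [-3.141, -0.0, -2.933]
contact_force: [1.0, -1.0, -0.2]
opening: 0.0
grasp_force: 0.0
eef_pos: [395.1, 181.9, 253.3]
tcp_rot: [-3.142, -0.0, -2.933]
contact_force: [1.0, 0.3, 0.9]
opening: 0.001
grasp_force: 0.0
t 1.98 chest pos [-228.6  354.   253.3] rot [-3.142 -0.    -2.933] F chest [1.  0.1 0.9] open 0.0
rows total [ -1.78 -14.16   0.05]
```

```bash
python3 -m inch '[[0,0,0,-0.115,-1,0,1],[0,0,0,-0.115,-1,0,1],[0,0,0,-0.115,-1,0,1],[0,0,0,-0.115,-1,0,1],[0,0,0,-0.115,-1,0,1],[0,0,0,-0.115,-1,0,1],[0,0,0,-0.115,-1,0,1],[0,0,0,-0.115,-1,0,1]]' | tail -5
python3 -m inch '[[0,0,0,-0.115,-1,0,1],[0,0,0,-0.115,-1,0,1],[0,0,0,-0.115,-1,0,1],[0,0,0,-0.115,-1,0,1],[0,0,0,-0.115,-1,0,1],[0,0,0,-0.115,-0.8,0.5,1],[0,0,0,0,0,0.7,1],[0,0,0,0,0,0,1]]' | tail -5
python3 - <<'E'
from h import *
import pickle
stat([-165,0,177])
f=grab_frame("wrist"); pickle.dump(f,open("f1.pkl","wb")); save(f,"pics/w1.png",s=1.5)
E
```

```text
eef_pos: [459.0, -9.0, 253.2]
tcp_rot: [3.142, -0.0, -2.933]
contact_force: [1.1, 0.3, -0.4]
opening: -0.002
grasp_force: 0.0
eef_pos: [504.3, -146.6, 220.4]
tcp_rot: [3.14, -0.004, -2.935]
contact_force: [-1.6, 1.0, 0.4]
opening: -0.003
grasp_force: 0.0
t 3.32 chest pos [-190.6    9.9  220.4] rot [ 3.14  -0.004 -2.935] F chest [-1.4  1.3  0.4] open -0.0
rows total [-1.03 -0.39  1.73]
```

View pics/w1.png

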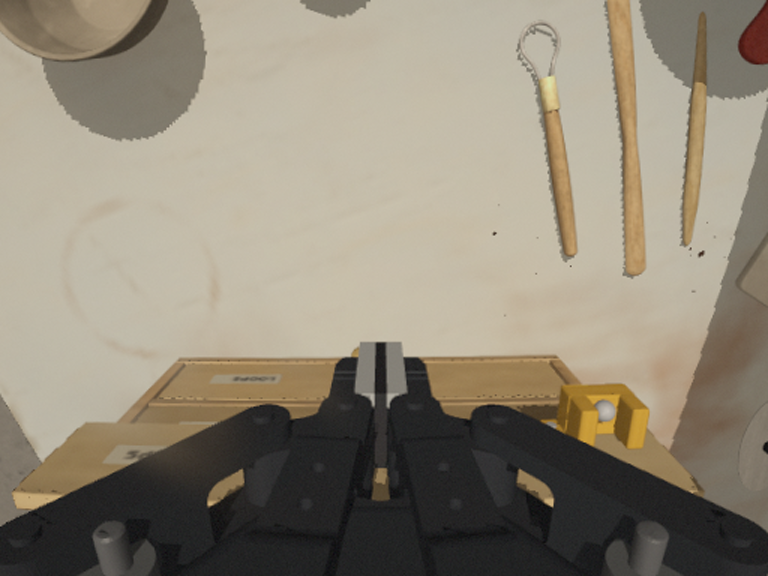

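The wrist view shows the keeper with its silver ball at (605,412) scaled, the fingers centred over the drawer front, and the path clear. Next I lower in front of the knob and push.

```bash
python3 -m inch '[[0,0,0,0,-0.4,0.9,1],[0,0,0,0,0,0.85,1],[0,0,0,-0.5,0,0,1],[0,0,0,-0.3,0,0,1],[0,0,0,-0.2,0,0,1],[0,0,0,0,0,0,1]]' | tail -5
python3 - <<'E'
from h import *
import pickle
stat([-123,0,177])
f=pickle.load(open("f1.pkl","rb"))
print("ball",w2c(pts(f,[[403,274],[402,273],[404,275]])).round(1))
P=w2c(cloud(f)); 
H=cv2.cvtColor(f["pixels"],cv2.COLOR_RGB2HSV)
m=(P[...,2]>160)&(P[...,2]<172)&(H[...,1]>150)&(P[...,1]>70); q=P[m]; print(m.sum(),np.percentile(q,[2,98],axis=0).round(1))
m=(P[...,2]>188)&(P[...,2]<200)&(P[...,0]<-95); q=P[m]; print(np.percentile(q,[2,98],axis=0).round(1))
E
```

```text
eef_pos: [533.8, -150.0, 180.7]
tcp_rot: [-3.141, 0.001, -2.932]
contact_force: [-0.5, 0.7, -0.0]
opening: 0.004
grasp_force: 0.1
t 3.87 chest pos [-162.4    0.3  180.7] rot [-3.141e+00  1.000e-03 -2.932e+00] F chest [-0.4  0.8 -0. ] open 0.0
rows total [-1.58 -0.01  0.15]
ball [[-150.2  108.2  159.6]
 [-150.7  107.6  159.1]
 [-149.8  108.6  160.2]]
825 [[-154.8   94.2  160.3]
 [-136.1  124.4  167.3]]
[[-134.6 -139.3  188.2]
 [-126.5  134.7  195.9]]
```

```bash
python3 -m inch '[[0,0,0,-0.3,0,0.2,1],[0,0,0,-0.3,0,0,1],[0,0,0,-0.3,0,0,1]]' | tail -5
python3 -c "
from h import *
stat()"
python3 -m inch '[[0,0,0,-0.2,0,0,1],[0,0,0,-0.2,0,0,1]]' | tail -5
python3 -c "
from h import *
stat()"
```

```text
eef_pos: [554.4, -145.8, 175.2]
tcp_rot: [-3.142, -0.001, -2.933]
contact_force: [-4.4, -0.5, 0.7]
opening: -0.001
grasp_force: 2.5
t 4.12 chest pos [-141.4    0.2  175.2] rot [-3.142e+00 -1.000e-03 -2.933e+00] F chest [-4.4  0.4  0.7] open -0.0
eef_pos: [557.4, -144.9, 174.6]
tcp_rot: [3.14, -0.016, -2.931]
contact_force: [-51.9, -17.0, 39.1]
opening: 0.001
grasp_force: 27.3
t 4.28 chest pos [-138.4    0.4  174.6] rot [ 3.14  -0.016 -2.931] F chest [-54.3  -5.8  39.1] open 0.0
```

```bash
python3 -m inch '[[0,0,0,0.4,0,0,1],[0,0,0,0.4,0,0,1],[0,0,0,0.4,0,0,1]]' | tail -5
python3 - <<'E'
from h import *
import pickle
stat()
F={n:grab_frame(n) for n in("scene","top","wrist")}
pickle.dump(F,open("f2.pkl","wb"))
f=F["wrist"];P=w2c(cloud(f))
H=cv2.cvtColor(f["pixels"],cv2.COLOR_RGB2HSV)
m=(P[...,2]>160)&(P[...,2]<172)&(H[...,1]>150)&(P[...,1]>70); q=P[m]; print(m.sum(),np.percentile(q,[2,98],axis=0).round(1) if m.any() else 0)
save(F["scene"],"pics/s2.png",(200,120,512,330),2.5)
E
```

```text
eef_pos: [535.5, -150.2, 175.2]
tcp_rot: [-3.141, 0.002, -2.933]
contact_force: [-0.7, 0.5, 0.3]
opening: 0.002
grasp_force: 0.0
t 4.53 chest pos [-160.9   -0.2  175.2] rot [-3.141e+00  2.000e-03 -2.933e+00] F chest [-0.6  0.6  0.3] open 0.0
796 [[-128.5   94.2  160.3]
 [-112.5  124.4  167.2]]
```

View pics/s2.png

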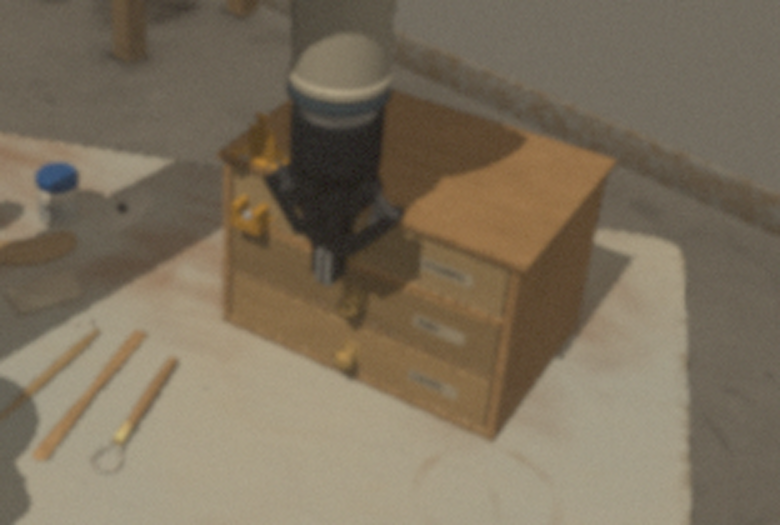

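Scene view: the drawer (left end around 235,180) looks nearly in, fingers in front of the knob. I'll measure the remaining gap.

```bash
python3 - <<'E'
from h import *
import pickle
F0=pickle.load(open("f0.pkl","rb"));F0["wrist"]=pickle.load(open("f1.pkl","rb"));F=pickle.load(open("f2.pkl","rb"))
for nm in("scene","top","wrist"):
  for t,G in(("before",F0),("after",F)):
    P=w2c(cloud(G[nm])); y=P[...,1]; 
    band=((y>50)&(y<85))|((y<-60)&(y>-135))
    for lab,z0,z1 in(("drawer",170,197),("board",200,208),("low",20,120)):
        m=band&(P[...,2]>z0)&(P[...,2]<z1)&(P[...,0]>-190)&(P[...,0]<-40); x=P[m][:,0]
        if len(x)>20: print(nm,t,lab,len(x),np.percentile(x,[2,10,50]).round(1))
E
```

```text
scene before drawer 567 [-137.3 -136.  -133.8]
scene before board 1004 [-113.3 -110.1  -80.3]
scene before low 1415 [-111.1 -109.7 -107.7]
scene after drawer 313 [-111.1 -109.8 -107.8]
scene after board 735 [-113.4 -110.1  -80.4]
scene after low 1482 [-111.3 -109.8 -107.5]
top before drawer 345 [-135.3 -134.7 -131.8]
top before board 1718 [-111.1 -105.7  -77.1]
top after board 565 [-110.5 -105.6  -76.2]
top after low 110 [-107.5 -107.1 -106.7]
wrist before drawer 1497 [-134.7 -134.2 -133.5]
wrist before low 3428 [-108.4 -108.  -107.3]
wrist after low 6351 [-108.3 -107.9 -107.2]
```

Both drawers' fronts coincide, so the drawer is home; my chest x offset had the wrong sign (fix it by 18.4 mm). Now find the hasp's angle and the camera-to-finger bias, then move behind the hasp.

```bash
sed -i 's/+9.2\*AX/-9.2*AX/' h.py
python3 -m inch '[[0,0,0,0,0,-1,1],[0,0,0,0,0,-1,1],[0,0,0,0,0,-1,1],[0,0,0,0,0,-1,1],[0,0,0,0,0,-1,1],[0,0,0,0,0,0,1]]' | tail -5
python3 - <<'E'
from h import *
import pickle
stat([-60,100,300])
F=pickle.load(open("f2.pkl","rb"))
f=F["wrist"];P=w2c(cloud(f)); p=w2c(r.sense()["eef_pos"])
q=P[225:275,230:280]; m=(q[...,2]>140)&(q[...,2]<175)&(abs(q[...,1])<25)&(q[...,0]<-125); print("finger pts",m.sum(),np.percentile(q[m],[2,50,98],axis=0).round(1))
for nm in("scene","top"):
    f=F[nm];P=w2c(cloud(f)); m=(P[...,2]>213)&(P[...,2]<275)&(P[...,1]>85)&(P[...,1]<140)&(P[...,0]>-140)&(P[...,0]<-30)
    q=P[m]; 
    for a in range(213,270,8):
        s=q[(q[:,2]>=a)&(q[:,2]<a+8)]
        if len(s)>3: print(nm,a,len(s),np.percentile(s,[10,50,90],axis=0)[:,:2].round(1).tolist())
f=grab_frame("top"); pickle.dump(f,open("f3.pkl","wb")); g=grab_frame("wrist"); pickle.dump(g,open("f3w.pkl","wb"))
E
```

```text
eef_pos: [537.8, -150.6, 305.0]
tcp_rot: [-3.138, 0.008, -2.933]
contact_force: [1.3, -0.9, 0.3]
opening: 0.002
grasp_force: 0.0
t 5.18 chest pos [-140.2   -1.1  305. ] rot [-3.138  0.008 -2.933] F chest [ 1.1 -1.2  0.3] open 0.0
rows total [-3.2   4.05  0.21]
finger pts 765 [[-155.7  -11.5  157.3]
 [-155.    -1.   166.9]
 [-150.7    9.8  174.6]]
scene 213 42 [[-95.1, 93.4], [-89.8, 107.7], [-87.6, 120.4]]
scene 221 25 [[-91.8, 94.3], [-89.8, 104.5], [-87.6, 115.6]]
scene 229 33 [[-92.1, 93.7], [-90.4, 104.3], [-89.3, 115.8]]
scene 237 30 [[-93.4, 95.0], [-91.3, 104.7], [-89.4, 115.3]]
scene 245 18 [[-93.4, 100.4], [-92.0, 106.3], [-90.0, 115.1]]
scene 253 9 [[-94.7, 101.6], [-93.4, 104.0], [-91.8, 109.4]]
scene 261 5 [[-95.9, 102.3], [-93.6, 106.8], [-92.2, 107.8]]
top 213 33 [[-94.4, 90.9], [-91.2, 111.1], [-88.5, 131.5]]
top 221 8 [[-89.7, 94.8], [-89.3, 104.6], [-89.2, 114.5]]
top 229 9 [[-90.1, 99.5], [-89.9, 110.7], [-88.9, 120.5]]
top 237 13 [[-90.9, 96.8], [-90.4, 105.5], [-90.2, 117.3]]
top 245 10 [[-90.4, 95.9], [-89.4, 113.1], [-88.8, 119.0]]
top 253 11 [[-93.1, 102.7], [-91.8, 108.3], [-89.8, 111.5]]
top 261 7 [[-92.3, 103.7], [-90.3, 106.0], [-88.9, 108.3]]
```

```bash
python3 -m inch '[[0,0,0,-0.7,0.9,0,1],[0,0,0,-0.7,0.9,0,1],[0,0,0,-0.7,0.9,0,1],[0,0,0,-0.7,0.9,0,1],[0,0,0,-0.5,0.7,0,1],[0,0,0,0,0,0.7,1],[0,0,0,0,0,0.7,1],[0,0,0,0,0,0.5,1]]' | tail -5
python3 -c "
from h import *
stat([-115,108,257])"
```

```text
eef_pos: [592.5, -27.1, 249.1]
tcp_rot: [3.141, -0.003, -2.932]
contact_force: [0.2, 0.3, -0.3]
opening: 0.002
grasp_force: 0.0
t 5.95 chest pos [-61.  108.3 249.1] rot [ 3.141e+00 -3.000e-03 -2.932e+00] F chest [ 0.3  0.3 -0.3] open 0.0
rows total [ 2.16 -0.01 -0.31]
```

```bash
python3 -m inch '[[0,0,0,0.5,0,0,1],[0,0,0,0.4,0,0,1],[0,0,0,0.4,0,0,1],[0,0,0,0.4,0,0,1]]' | tail -5
python3 -c "
from h import *
stat([-130,108,257])"
python3 -m inch '[[0,0,0,0.4,0,0,1],[0,0,0,0.4,0,0,1],[0,0,0,0.4,0,0,1]]' | tail -5
python3 -c "
from h import *
stat([-130,108,257])"
```

```text
eef_pos: [551.1, -37.0, 252.1]
tcp_rot: [-3.142, 0.001, -2.933]
contact_force: [0.3, -0.4, 0.2]
opening: -0.001
grasp_force: 0.4
t 6.28 chest pos [-103.5  107.3  252.1] rot [-3.142e+00  1.000e-03 -2.933e+00] F chest [ 0.3 -0.4  0.2] open -0.0
rows total [ 1.06  0.03 -0.2 ]
eef_pos: [521.3, -43.2, 252.4]
tcp_rot: [-3.141, 0.0, -2.933]
contact_force: [0.2, 0.1, 0.8]
opening: -0.001
grasp_force: 0.2
t 6.53 chest pos [-133.9  107.4  252.4] rot [-3.141  0.    -2.933] F chest [0.2 0.1 0.8] open -0.0
rows total [-0.16  0.02 -0.18]
```

```bash
python3 -m inch '[[0,0,0,0,0,0.4,1],[0,0,0,0,0,0.4,1],[0,0,0,0,0,0.4,1],[0,0,0,0,0,0.4,1]]' | tail -5
python3 -m inch '[[0,0,0,0,0,0.3,1],[0,0,0,0,0,0.3,1],[0,0,0,0,0,0,1]]' | tail -5
python3 - <<'E'
from h import *
import pickle
stat([-120,108,197])
f=grab_frame("wrist"); pickle.dump(f,open("f4.pkl","wb")); save(f,"pics/w4.png",(150,170,406,384),3)
E
```

```text
eef_pos: [522.5, -42.8, 210.7]
tcp_rot: [3.142, -0.0, -2.933]
contact_force: [0.5, -0.2, 2.0]
opening: -0.0
grasp_force: 0.3
eef_pos: [521.5, -42.7, 194.9]
tcp_rot: [3.141, -0.003, -2.933]
contact_force: [-0.3, 0.4, -0.8]
opening: 0.004
grasp_force: 0.0
t 7.12 chest pos [-133.6  107.9  194.9] rot [ 3.141e+00 -3.000e-03 -2.933e+00] F chest [-0.3  0.4 -0.8] open 0.0
rows total [-0.54  0.01 -0.08]
```

View pics/w4.png

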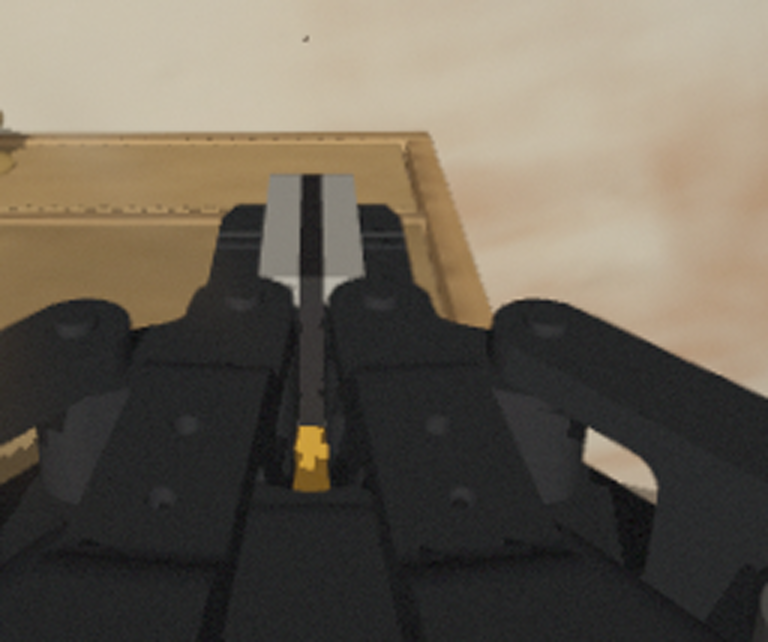

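Fingers hide the hasp (yellow leaf at about 312,455). I'll step aside to see it.

```bash
python3 -m inch '[[0,0,0,0.4,0,0,1],[0,0,0,0.6,-0.8,-0.3,1],[0,0,0,0.6,-0.9,-0.3,1],[0,0,0,0,-0.9,-0.3,1],[0,0,0,0,-0.8,0,1],[0,0,0,0,0,0,1]]' | tail -5
python3 - <<'E'
from h import *
import pickle
stat([-120,108,197])
f=grab_frame("wrist"); pickle.dump(f,open("f5.pkl","wb")); 
uv=proj(f,O+(-110)*AX+112*AY+[0,0,175])[0]; print(uv)
u,v=uv.astype(int); c=(max(0,min(u-65,382)),max(0,min(v-65,264))); print(c); save(f,"pics/w5.png",(c[0],c[1],c[0]+130,c[1]+120),5)
E
```

```text
eef_pos: [501.4, -137.2, 220.9]
tcp_rot: [-3.139, 0.002, -2.935]
contact_force: [-0.4, -0.5, 0.2]
opening: 0.001
grasp_force: 0.0
t 7.67 chest pos [-173.    19.6  220.9] rot [-3.139e+00  2.000e-03 -2.935e+00] F chest [-0.5 -0.4  0.2] open 0.0
rows total [-2.11  3.55  0.95]
[399.74255706 316.60848649]
(np.int64(334), np.int64(251))
```

View pics/w5.png

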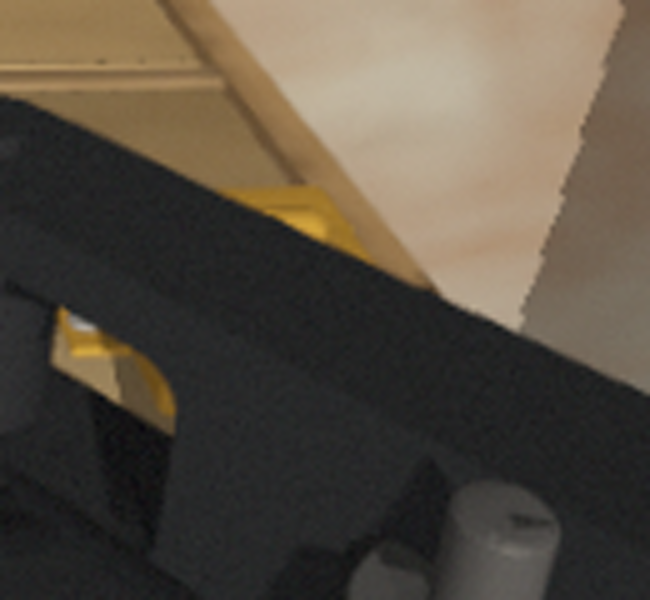

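Linkage hides the keeper (only its front left at 320,210 shows). Backing off and up.

```bash
python3 -m inch '[[0,0,0,1,0.3,-0.6,1],[0,0,0,1,0.3,-0.6,1],[0,0,0,0.6,0.3,-0.6,1],[0,0,0,0,0,0,1]]' | tail -5
python3 - <<'E'
from h import *
import pickle
stat()
f=grab_frame("wrist"); pickle.dump(f,open("f5.pkl","wb")); 
uv=proj(f,O+(-110)*AX+112*AY+[0,0,175])[0]; print(uv)
u,v=uv.astype(int); c=(max(0,min(u-65,382)),max(0,min(v-60,264))); print(c); save(f,"pics/w6.png",(c[0],c[1],c[0]+130,c[1]+120),5)
E
```

```text
eef_pos: [430.2, -124.7, 266.5]
tcp_rot: [-3.141, 0.001, -2.933]
contact_force: [0.8, 0.4, 0.2]
opening: 0.002
grasp_force: 0.0
t 8.05 chest pos [-240.1   46.8  266.5] rot [-3.141e+00  1.000e-03 -2.933e+00] F chest [0.9 0.2 0.2] open 0.0
[332.87195746 349.19495609]
(np.int64(267), 264)
```

View pics/w6.png

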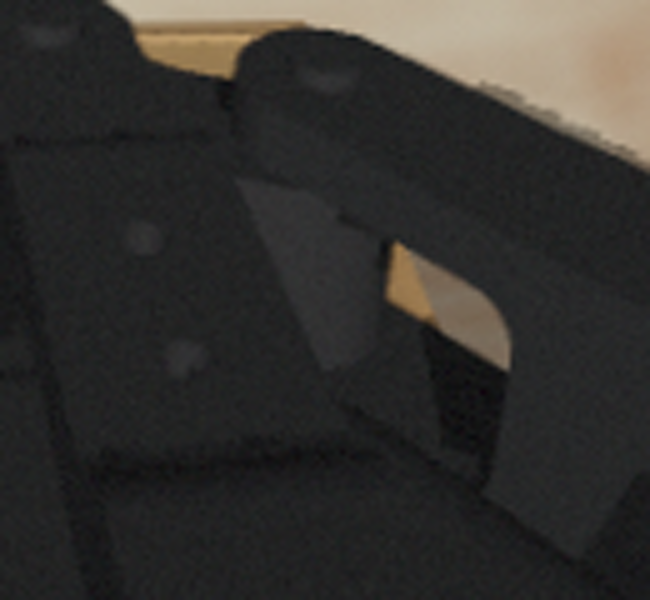

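Gripper still in the way. I'll measure the hasp from the fixed cameras numerically instead.

```bash
python3 - <<'E'
from h import *
import pickle
for nm in("scene","top"):
    f=grab_frame(nm);pickle.dump(f,open(f"f6{nm}.pkl","wb")); P=w2c(cloud(f)); H=cv2.cvtColor(f["pixels"],cv2.COLOR_RGB2HSV)
    m=(P[...,2]>168)&(P[...,2]<275)&(P[...,1]>80)&(P[...,1]<140)&(P[...,0]>-160)&(P[...,0]<-96)&(H[...,1]>130)
    q=P[m]; print(nm,m.sum(),"keeper y", (lambda k:(len(k),np.percentile(k[:,1],[3,97]).round(1)))(P[(H[...,1]>130)&(P[...,2]>150)&(P[...,2]<168)&(P[...,0]<-99)&(P[...,0]>-125)&(P[...,1]>80)&(P[...,1]<140)]))
    for a in range(168,260,6):
        s=q[(q[:,2]>=a)&(q[:,2]<a+6)]
        if len(s)>3: print(a,len(s),np.percentile(s,[5,50,95],axis=0)[:,:2].round(1).tolist())
E
```

```text
scene 51 keeper y (45, array([ 93.9, 115.9]))
174 7 [[-121.4, 98.0], [-118.3, 105.0], [-114.6, 106.6]]
180 11 [[-118.4, 93.0], [-116.5, 98.2], [-114.0, 104.1]]
186 11 [[-117.0, 92.1], [-113.7, 95.1], [-109.0, 99.3]]
204 10 [[-104.5, 106.5], [-101.7, 109.4], [-97.3, 114.1]]
210 5 [[-100.1, 108.1], [-99.4, 111.8], [-98.1, 114.1]]
top 192 keeper y (33, array([115.6, 127.1]))
168 5 [[-122.3, 104.8], [-121.0, 106.3], [-100.7, 121.6]]
174 8 [[-122.7, 104.7], [-119.2, 107.7], [-117.8, 110.1]]
180 29 [[-117.5, 94.2], [-115.4, 106.0], [-113.2, 118.4]]
186 27 [[-114.8, 93.1], [-111.8, 103.5], [-109.7, 118.8]]
192 39 [[-112.5, 94.4], [-108.5, 107.4], [-105.7, 118.4]]
198 24 [[-107.1, 94.4], [-104.7, 107.5], [-103.1, 119.0]]
204 36 [[-104.5, 94.3], [-101.2, 108.0], [-98.8, 119.1]]
210 24 [[-101.2, 95.9], [-98.0, 106.6], [-96.6, 117.3]]
```

Hasp hangs at about 0.5 rad, about 5 mm off to the right (centre 106, needs ~111.5). Push its right edge over with the closed fingers.

```bash
python3 -m inch '[[0,0,0,-1,0.4,0.6,1],[0,0,0,-1,0.4,0.6,1],[0,0,0,-1,0,0.6,1],[0,0,0,-1,0,0.6,1],[0,0,0,-0.7,0,0.25,1],[0,0,0,-0.4,0,0,1],[0,0,0,0,0,0,1]]' | tail -5
python3 -c "
from h import *
stat([-112,87,200])"
```

```text
eef_pos: [554.8, -79.1, 197.1]
tcp_rot: [3.141, -0.001, -2.932]
contact_force: [-1.2, 0.1, -0.1]
opening: 0.0
grasp_force: 0.0
t 8.78 chest pos [-108.7   65.3  197.1] rot [ 3.141e+00 -1.000e-03 -2.932e+00] F chest [-1.1  0.3 -0.1] open 0.0
rows total [ 0.13  0.87 -0.12]
```

```bash
python3 -m inch '[[0,0,0,0,0.5,0,1],[0,0,0,0,0.1,0,1],[0,0,0,0,0,0,1]]' | tail -5
python3 -c "
from h import *
stat()"
python3 -m inch '[[0,0,0,0,0.1,0,1],[0,0,0,0,0.1,0,1]]' | tail -5
python3 -c "
from h import *
stat()"
python3 -m inch '[[0,0,0,0,0.07,0,1],[0,0,0,0,0,0,1]]' | tail -5
python3 - <<'E'
from h import *
stat()
f=grab_frame("top"); P=w2c(cloud(f)); H=cv2.cvtColor(f["pixels"],cv2.COLOR_RGB2HSV)
m=(P[...,2]>168)&(P[...,2]<212)&(P[...,1]>80)&(P[...,1]<140)&(P[...,0]>-160)&(P[...,0]<-96)&(H[...,1]>130)
q=P[m]; print(m.sum())
for a in range(168,212,6):
        s=q[(q[:,2]>=a)&(q[:,2]<a+6)]
        if len(s)>3: print(a,len(s),np.percentile(s,[5,50,95],axis=0)[:,:2].round(1).tolist())
E
```

```text
eef_pos: [549.1, -64.4, 198.7]
tcp_rot: [3.141, -0.0, -2.933]
contact_force: [0.7, -0.1, -0.8]
opening: 0.001
grasp_force: 0.0
t 9.03 chest pos [-111.2   80.9  198.7] rot [ 3.141 -0.    -2.933] F chest [ 0.7 -0.2 -0.8] open 0.0
eef_pos: [548.6, -60.3, 198.9]
tcp_rot: [-3.141, 0.001, -2.933]
contact_force: [0.2, -0.6, 0.9]
opening: -0.002
grasp_force: 0.3
t 9.2 chest pos [-110.8   85.   198.9] rot [-3.141e+00  1.000e-03 -2.933e+00] F chest [ 0.1 -0.6  0.9] open -0.0
eef_pos: [548.5, -58.4, 198.6]
tcp_rot: [-3.142, 0.0, -2.933]
contact_force: [0.1, -0.3, 0.5]
opening: 0.001
grasp_force: 0.0
t 9.37 chest pos [-110.5   86.9  198.6] rot [-3.142  0.    -2.933] F chest [ 0.  -0.3  0.5] open 0.0
15
180 8 [[-116.2, 118.5], [-114.7, 123.0], [-112.2, 128.0]]
186 5 [[-115.0, 122.2], [-113.1, 125.4], [-111.2, 128.5]]
```

The fingers are 29 mm wide, so the hasp went ~4 mm too far left. Go round the front and push back from the left to TCP y ≈ 139.

```bash
python3 -m inch '[[0,0,0,0,-0.3,0,1],[0,0,0,0.8,0,0,1],[0,0,0,0.9,0,0,1],[0,0,0,0,0.9,0,1],[0,0,0,0,0.9,0,1],[0,0,0,0,0.9,0,1],[0,0,0,0,0.3,0,1],[0,0,0,0,0,0,1]]' | tail -5
python3 -m inch '[[0,0,0,-0.8,0,0,1],[0,0,0,-0.8,0,0,1],[0,0,0,0,0,0,1]]' | tail -5
python3 -c "
from h import *
stat([-111,139,199])"
```

```text
eef_pos: [493.0, -0.5, 198.4]
tcp_rot: [3.142, 0.0, -2.931]
contact_force: [-0.2, -0.3, 0.2]
opening: 0.002
grasp_force: 0.0
eef_pos: [536.1, 6.4, 198.8]
tcp_rot: [-3.141, 0.004, -2.933]
contact_force: [0.2, 0.1, 0.6]
opening: 0.001
grasp_force: 0.0
t 10.33 chest pos [-109.1  152.8  198.8] rot [-3.141  0.004 -2.933] F chest [0.2 0.1 0.6] open 0.0
rows total [ 0.08 -0.55 -0.01]
```

```bash
python3 -m inch '[[0,0,0,0,-0.2,0,1],[0,0,0,0,-0.15,0,1],[0,0,0,0,-0.1,0,1],[0,0,0,0,-0.1,0,1],[0,0,0,0,0,0,1]]' | tail -5
python3 - <<'E'
from h import *
stat([-111,139,199])
f=grab_frame("scene"); P=w2c(cloud(f)); H=cv2.cvtColor(f["pixels"],cv2.COLOR_RGB2HSV)
m=(P[...,2]>150)&(P[...,2]<212)&(P[...,1]>80)&(P[...,1]<140)&(P[...,0]>-160)&(P[...,0]<-96)&(H[...,1]>130)
q=P[m]; print(m.sum())
for a in range(150,212,6):
        s=q[(q[:,2]>=a)&(q[:,2]<a+6)]
        if len(s)>3: print(a,len(s),np.percentile(s,[5,50,95],axis=0)[:,:2].round(1).tolist())
E
```

```text
eef_pos: [534.7, -7.3, 198.3]
tcp_rot: [-3.141, -0.0, -2.934]
contact_force: [-0.2, 0.4, -0.5]
opening: -0.001
grasp_force: 0.0
t 10.75 chest pos [-113.3  139.7  198.3] rot [-3.141 -0.    -2.934] F chest [-0.1  0.4 -0.5] open -0.0
rows total [-0.09 -0.03 -0.03]
272
150 29 [[-111.2, 95.3], [-108.2, 104.7], [-98.6, 123.2]]
156 12 [[-111.5, 95.0], [-106.2, 97.6], [-98.2, 108.3]]
162 19 [[-113.3, 95.4], [-106.4, 98.3], [-97.0, 115.2]]
168 11 [[-126.0, 106.2], [-124.5, 110.5], [-120.9, 117.1]]
174 12 [[-126.0, 106.4], [-120.8, 111.2], [-116.3, 117.8]]
180 31 [[-121.0, 100.4], [-116.3, 110.0], [-112.0, 124.7]]
186 35 [[-116.6, 98.0], [-113.2, 112.1], [-109.3, 127.8]]
192 40 [[-113.8, 99.0], [-109.7, 114.2], [-106.0, 127.0]]
198 37 [[-111.3, 98.5], [-106.0, 110.3], [-100.8, 125.4]]
204 38 [[-106.9, 95.6], [-101.0, 111.3], [-97.1, 121.3]]
210 8 [[-100.8, 102.3], [-97.8, 108.8], [-96.0, 119.9]]
```

Scene camera: hasp centred to within ~1 mm. Nudge 1 mm more, then go to the front.

```bash
python3 -m inch '[[0,0,0,0,-0.035,0,1],[0,0,0,0,0,0,1],[0,0,0,0,0.4,0,1],[0,0,0,0.9,0,0,1],[0,0,0,0.9,0,0,1],[0,0,0,0,-0.6,0,1],[0,0,0,0,-0.9,0,1],[0,0,0,0,0,0,1]]' | tail -5
python3 -c "
from h import *
stat([-124,111,195])"
```

```text
eef_pos: [497.5, -44.9, 198.7]
tcp_rot: [-3.14, 0.001, -2.933]
contact_force: [-0.0, 0.3, -0.3]
opening: 0.004
grasp_force: 0.0
t 11.47 chest pos [-157.6  110.8  198.7] rot [-3.140e+00  1.000e-03 -2.933e+00] F chest [ 0.1  0.3 -0.3] open 0.0
rows total [-1.34  0.01  0.15]
```

```bash
python3 -m inch '[[0,0,0,-0.6,0,0.06,1],[0,0,0,-0.4,0,0,1],[0,0,0,-0.15,0,0,1],[0,0,0,-0.15,0,0,1],[0,0,0,0,0,0,1]]' | tail -5
python3 -c "
from h import *
stat()"
python3 -m inch '[[0,0,0,-0.1,0,0,1],[0,0,0,-0.1,0,0,1]]' | tail -5
python3 -c "
from h import *
stat()"
python3 -m inch '[[0,0,0,-0.08,0,0,1],[0,0,0,0,0,0,1]]' | tail -5
python3 -c "
from h import *
stat()"
```

```text
eef_pos: [529.0, -36.1, 196.6]
tcp_rot: [3.141, -0.0, -2.932]
contact_force: [0.3, -0.3, -0.2]
opening: -0.002
grasp_force: 0.0
t 11.88 chest pos [-124.9  112.7  196.6] rot [ 3.141 -0.    -2.932] F chest [ 0.3 -0.3 -0.2] open -0.0
eef_pos: [533.2, -35.5, 196.7]
tcp_rot: [3.141, -0.001, -2.933]
contact_force: [-0.9, -0.3, -0.1]
opening: -0.002
grasp_force: 0.4
t 12.05 chest pos [-120.7  112.4  196.7] rot [ 3.141e+00 -1.000e-03 -2.933e+00] F chest [-1.  -0.1 -0.1] open -0.0
eef_pos: [535.7, -35.2, 196.8]
tcp_rot: [3.142, 0.0, -2.933]
contact_force: [-0.9, -0.7, -0.0]
opening: 0.002
grasp_force: 0.1
t 12.22 chest pos [-118.1  112.2  196.8] rot [ 3.142  0.    -2.933] F chest [-1.  -0.5 -0. ] open 0.0
```

```bash
for i in 1; do
python3 -m inch '[[0,0,0,-0.06,0,0,1],[0,0,0,0,0,0,1]]' >/dev/null; python3 -c "
from h import *
stat()"
python3 -m inch '[[0,0,0,-0.06,0,0,1],[0,0,0,0,0,0,1]]' >/dev/null; python3 -c "
from h import *
stat()"
python3 -m inch '[[0,0,0,-0.05,0,0,1],[0,0,0,0,0,0,1]]' >/dev/null; python3 -c "
from h import *
stat()"
done
```

```text
t 12.38 chest pos [-116.8  112.1  196.8] rot [-3.142  0.    -2.933] F chest [-0.1 -0.3  0.2] open 0.0
t 12.55 chest pos [-115.2  112.1  196.8] rot [-3.142  0.    -2.933] F chest [-1.5  0.5 -1. ] open -0.0
t 12.72 chest pos [-114.6  112.1  196.6] rot [ 3.141e+00 -1.000e-03 -2.933e+00] F chest [-3.  -0.   0.4] open -0.0
```

```bash
python3 -m inch '[[0,0,0,-0.03,0,0,1],[0,0,0,0,0,0,1]]' >/dev/null; python3 -c "
from h import *
stat()"
python3 -m inch '[[0,0,0,-0.03,0,0,1],[0,0,0,0,0,0,1]]' >/dev/null; python3 - <<'E'
from h import *
stat()
f=grab_frame("scene"); P=w2c(cloud(f)); H=cv2.cvtColor(f["pixels"],cv2.COLOR_RGB2HSV)
m=(P[...,2]>150)&(P[...,2]<212)&(P[...,1]>80)&(P[...,1]<140)&(P[...,0]>-160)&(P[...,0]<-90)&(H[...,1]>130)
q=P[m]; print(m.sum())
for a in range(150,212,6):
        s=q[(q[:,2]>=a)&(q[:,2]<a+6)]
        if len(s)>3: print(a,len(s),np.percentile(s,[5,50,95],axis=0)[:,:2].round(1).tolist())
save(f,"pics/s7.png",(250,150,350,240),6)
E
```

```text
t 12.88 chest pos [-114.2  112.1  196.5] rot [ 3.141e+00 -2.000e-03 -2.933e+00] F chest [-5.8 -0.7  0.8] open 0.0
t 13.05 chest pos [-113.9  112.2  196.4] rot [ 3.141e+00 -3.000e-03 -2.933e+00] F chest [-5.4  0.1  0.3] open 0.0
112
150 34 [[-110.5, 94.3], [-108.2, 107.8], [-93.0, 122.0]]
156 22 [[-111.0, 95.9], [-107.1, 100.4], [-93.3, 124.7]]
162 30 [[-110.8, 94.5], [-103.1, 100.1], [-91.4, 111.8]]
174 4 [[-105.9, 97.5], [-103.6, 98.4], [-102.0, 101.2]]
180 5 [[-108.5, 97.1], [-104.7, 99.5], [-102.6, 100.6]]
186 5 [[-102.7, 99.6], [-101.4, 101.1], [-98.4, 103.8]]
192 5 [[-104.1, 97.7], [-99.7, 98.9], [-98.5, 103.1]]
```

View pics/s7.png

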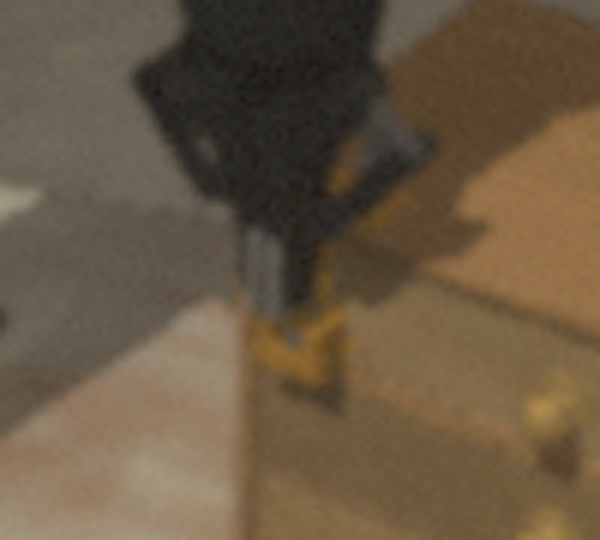

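The picture shows the fingers at (270,290) on the hasp directly over the keeper (300,345); plate at about 0.15–0.2 rad, so the tongue is in the gap on the ball. Press on gently.

```bash
python3 -m inch '[[0,0,0,-0.04,0,0,1],[0,0,0,0,0,0,1]]' >/dev/null; python3 -c "
from h import *
stat()"
python3 -m inch '[[0,0,0,-0.04,0,0,1],[0,0,0,0,0,0,1]]' >/dev/null; python3 -c "
from h import *
stat()"
python3 -m inch '[[0,0,0,-0.04,0,0,1],[0,0,0,0,0,0,1]]' >/dev/null; python3 -c "
from h import *
stat()"
```

```text
t 13.27 chest pos [-113.1  112.2  196.2] rot [ 3.141e+00 -3.000e-03 -2.933e+00] F chest [-5.5 -0.5 -1.4] open -0.0
t 13.43 chest pos [-112.2  112.3  196. ] rot [ 3.141 -0.004 -2.933] F chest [-6.2 -0.4 -3.1] open 0.0
t 13.6 chest pos [-111.   112.3  195.9] rot [ 3.141e+00 -3.000e-03 -2.933e+00] F chest [-4.5 -0.4 -4.2] open 0.0
```

```bash
python3 -m inch '[[0,0,0,-0.04,0,0,1],[0,0,0,0,0,0,1]]' >/dev/null; python3 -c "
from h import *
stat()"
python3 -m inch '[[0,0,0,-0.04,0,0,1],[0,0,0,0,0,0,1]]' >/dev/null; python3 -c "
from h import *
stat()"
python3 -m inch '[[0,0,0,-0.04,0,0,1],[0,0,0,0,0,0,1]]' >/dev/null; python3 -c "
from h import *
stat()"
```

```text
t 13.77 chest pos [-109.2  112.2  196.3] rot [ 3.141e+00 -2.000e-03 -2.933e+00] F chest [-5.7  0.4 -3.1] open -0.0
t 13.93 chest pos [-109.1  112.2  196.3] rot [ 3.141 -0.004 -2.933] F chest [-10.    0.5  -0.7] open -0.0
t 14.1 chest pos [-109.   112.3  196.2] rot [ 3.141 -0.005 -2.933] F chest [-13.2   0.8   2.1] open 0.0
```

It jumped in and is now against a hard stop. Back off and check.

```bash
python3 -m inch '[[0,0,0,0.3,0,0,1],[0,0,0,0.9,0,0,1],[0,0,0,0.9,0,0,1],[0,0,0,0.5,-0.9,-0.6,1],[0,0,0,0.5,-0.9,-0.6,1],[0,0,0,0,-0.9,-0.6,1],[0,0,0,0,-0.9,-0.6,1],[0,0,0,0,0,0,1]]' | tail -5
python3 - <<'E'
from h import *
stat()
F={n:grab_frame(n) for n in("scene","top")}
for nm,f in F.items():
  P=w2c(cloud(f)); H=cv2.cvtColor(f["pixels"],cv2.COLOR_RGB2HSV)
  m=(P[...,2]>150)&(P[...,2]<212)&(P[...,1]>80)&(P[...,1]<140)&(P[...,0]>-160)&(P[...,0]<-90)&(H[...,1]>130)
  q=P[m]; print(nm,m.sum())
  for a in range(150,212,6):
    s=q[(q[:,2]>=a)&(q[:,2]<a+6)]
    if len(s)>3: print(a,len(s),np.percentile(s,[5,50,95],axis=0)[:,:2].round(1).tolist())
  y=P[...,1]; band=((y>20)&(y<85))|((y<-40)&(y>-135))
  for lab,z0,z1 in(("drawer",145,193),("low",20,120)):
    x=P[band&(P[...,2]>z0)&(P[...,2]<z1)&(P[...,0]>-150)&(P[...,0]<-60)][:,0]
    if len(x)>20: print(lab,len(x),np.percentile(x,[10,50]).round(1))
save(F["scene"],"pics/s8.png",(250,150,350,240),6)
E
```

```text
eef_pos: [493.3, -140.6, 260.8]
tcp_rot: [-3.136, 0.008, -2.935]
contact_force: [0.1, -0.5, 0.4]
opening: -0.004
grasp_force: 0.0
t 14.77 chest pos [-181.7   18.   260.8] rot [-3.136  0.008 -2.935] F chest [-0.  -0.5  0.4] open -0.0
scene 282
150 34 [[-111.2, 93.8], [-108.8, 100.8], [-91.3, 124.8]]
156 30 [[-109.8, 95.2], [-104.3, 109.4], [-93.8, 122.5]]
162 50 [[-109.4, 95.6], [-100.4, 106.8], [-91.1, 124.5]]
168 14 [[-105.1, 97.4], [-97.7, 110.6], [-90.6, 127.5]]
174 22 [[-100.4, 98.2], [-98.6, 108.6], [-94.9, 125.1]]
180 20 [[-101.5, 101.7], [-99.4, 112.2], [-97.4, 124.4]]
186 24 [[-101.4, 98.2], [-98.9, 109.6], [-96.8, 124.4]]
192 22 [[-102.0, 99.6], [-100.0, 110.5], [-96.8, 122.5]]
198 29 [[-100.0, 98.7], [-98.5, 110.0], [-94.0, 125.6]]
204 29 [[-100.9, 99.2], [-97.0, 115.3], [-94.2, 133.6]]
210 8 [[-101.2, 105.1], [-95.2, 124.7], [-92.1, 136.2]]
drawer 1045 [-91.5 -89.2]
low 2096 [-91.2 -89.2]
top 177
150 18 [[-109.0, 101.5], [-107.1, 117.9], [-93.4, 127.1]]
156 12 [[-109.0, 100.1], [-104.0, 104.1], [-95.8, 126.2]]
162 49 [[-108.4, 97.9], [-100.7, 119.2], [-93.5, 126.3]]
168 11 [[-107.7, 97.8], [-100.6, 104.6], [-97.7, 125.3]]
174 5 [[-98.7, 101.7], [-98.6, 113.4], [-97.7, 125.7]]
180 8 [[-98.9, 105.7], [-98.6, 117.2], [-97.0, 124.8]]
186 8 [[-99.0, 103.1], [-98.4, 114.5], [-97.5, 123.4]]
192 7 [[-99.1, 101.9], [-98.5, 111.3], [-97.7, 124.9]]
198 17 [[-99.1, 95.9], [-98.0, 113.5], [-90.9, 128.4]]
204 19 [[-98.3, 101.9], [-96.5, 113.9], [-92.8, 125.4]]
210 23 [[-97.6, 92.9], [-94.1, 113.7], [-90.3, 134.5]]
drawer 93 [-88.7 -88.2]
low 268 [-88.9 -88.3]
```

View pics/s8.png

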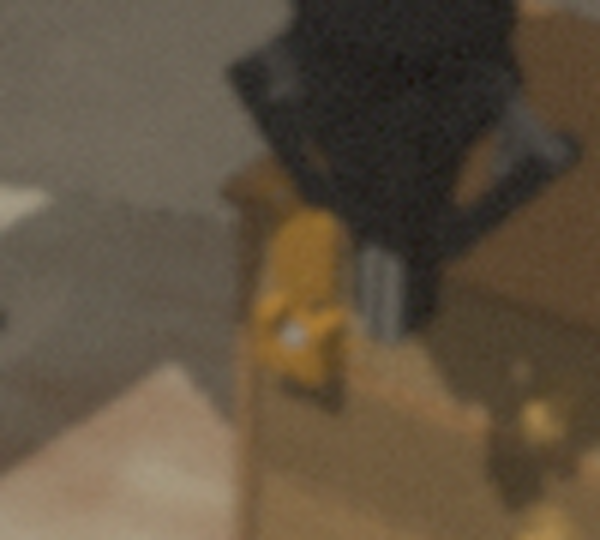

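The hasp plate at (310,260) hangs vertical at x ≈ -98.7, the ball stands free in front of the tongue at (293,333), the drawer is flush with the lower ones, and the robot is clear.

```bash
python3 -c "
from rig import r
print(r.sign_off())"
```

```text
the job is handed in; nothing more can be done
None
```

The top drawer is home and the hasp is latched behind the spring ball. The robot is clear of everything and the jars and tile weren't approached; the job is handed in at about 15 s on the clock, with no verdict returned.

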